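# Fetch the vial from behind the reagent bottles

## Task

The small vial at the back of the reagent board has to go into the cup of the mixer, but the two tall bottles are in the way: first stand both of them in the aluminium side tray, then fetch the vial and stand it in the mixer's cup, and only after that put each bottle back on the place on the board where it stood at the start. Keep the bottles and the vial upright all the time and leave the wide low jar where it is.

Things in the scene. Friction and masses are not known exactly. Their poses are not given: they have to be found in the camera images.
- rack: reagent board: grey with white rim, 164 (x) x 180 (y) mm, fixed; origin under its centre at table height, x away from the robot. Floor 4 mm, rim 9 mm above the table. Four outlined places at x = -36/+36, y = -40/+40 mm: bottles on the near (-x) places, vial and wide jar on the far (+x) ones, either way round, each within 3 mm in x and y of its place's centre
- tray: empty aluminium side tray, open box 220 (x) x 116 (y) x 18 mm high, walls 4 mm, floor 4 mm above the table, fixed; origin under its centre. Room for both bottles side by side along its x axis (for instance at x = -48 and +48 mm)
- mixer_cup (a point): centre of the floor of the black cup on top of the mixer (a fixed white and blue box 170 x 130 mm, top 54 mm above the table, z of this point 56 mm). The cup is 48 mm wide inside and its rim stands 6 mm above this point; its x and y axes are the mixer's
- round_bottle: tall round white bottle, green cap: body 60 mm across, 130 mm high; shoulder from 84 to 102 mm, cap 38 mm across from 102 to 130 mm above its underside. Origin at the centre of the underside, z up; about 280 g. Lift it by the cap
- square_bottle: tall square white bottle, green cap: body 54 x 54 mm, 116 mm high; shoulder from 74 to 88 mm, cap round, 38 mm across from 88 to 116 mm above its underside. Origin at the centre of the underside, z up; about 240 g. Lift it by the cap
- vial: the small vial: round, slim and low, white with green cap, 46 mm high; body 28 mm across, cap 31 mm across from 28 to 46 mm above its underside. Origin at the centre of the underside, z up; about 50 g
- wide_jar: wide low white jar with green cap, 56 mm across, 34 mm high, beside the vial; stays where it is. Origin at the centre of the underside

How it is judged:
By the outcome, as a careful person would: the job done as asked, in the order asked, and still so for the second after the job is handed in, with the robot touching nothing.
It also fails if it takes over 128 s, if anything falls off the work surface, if the arm or the gripper's body presses on something with over 40 N, if the wrist force passes 120 N, or if a joint passes its speed limit or range.

## Robot

A 6-joint arm with a two-finger parallel gripper is mounted at the origin on the work surface. World frame = base frame: x ahead of the robot, y to its left, z up, the work surface at z = 0. Lengths are in m, angles in rad, forces in N, time in s.
With the tool pointing down it reaches from about 0.375 to 0.975 m from the base axis. Payload 3.8 kg.
Tool frame: the origin (TCP) lies midway between the tips of the shut fingers; the grasp point (between the pads) lies 19 mm behind it; z points along the fingers, y is the line along which they close (so a half turn about z gives the same grasp; the last joint's range is limited). The gripper opens to 88 mm and grips with 3 to 60 N. Pads are 18 mm wide; open, the fingers measure 123 mm over their backs; the gripper's body (75 mm by 187 mm) begins 45 mm behind the grasp point.
Start: joints at [1.222, 0.264, 1.604, -0, 1.274, -0.037], TCP at [0.207, 0.642, 0.218] pointing down, gripper open.
Joint ranges: [-2.63, 2.63], [-0.94, 2.18], [0.31, 2.57], [-1.31, 4.45], [0, 2.66], [-2.55, 2.55]. Speed limits (rad/s): [2.57, 2.57, 3.14, 3.14, 3.14, 3.14].

## Interface

Orientations are given as a rotation vector (axis times angle).
In Python, from cell import manip, inverse_kinematics, cams, order gives the robot as it stands. Calls block until the motion is done:
- manip.move_pose(position, orientation): joint-space move of the TCP to a pose.
- manip.move_linear(position, rate=0.15, rot=None): straight line of the TCP; rot=None keeps the orientation; rate is the mean speed in m/s.
- manip.set_joints(angles): joint-space move.
- manip.set_gripper(opening, force=None): finger opening in m; force is the grip in N (None keeps the last); returns when the fingers have stopped.
- manip.dwell(seconds).
- inverse_kinematics(position, orientation): joint angles nearest the present ones, or None.
- manip.state(): the state.
- cams.capture(name): name is "scene" or "top" or "wrist"; returns a dict with "image" (400x640x3 uint8, blue, green, red), "z_map" (400x640 float32, m along the optical axis (not along the pixel's ray), 0 where there is no reading), "intrinsics" (3x3 intrinsics, pixels), "position" and "orientation" of the camera in the world; the wrist camera has in their place "T_tool_cam" (4x4, takes a point from camera to tool coordinates, whose origin is the TCP and whose axes are the flange's). Camera axes: x right, y down, z forward; pixel columns grow to the right and rows downward; lengths in m; the calibration is good to about 2 mm. A picture is of the moment at which its call begins: read the wrist's pose just before it.
A pose or a line that the arm cannot do raises manip.IKError and nothing moves.
- order.close_job(): hands the job in; it is judged then, once.
The state is a dict: "clock": time; "joint_pos": joint angles; "joint_velocities": joint speeds; "tau": joint torques, N m; "tool_pos": TCP position; "tcp_rot": TCP orientation; "contact_force": force on the tool from outside, world axes, zero at the start; "moment": the same for the moment, N m; "gripper_width": finger opening in m; "grasp_force": force on a finger pad.
Only numpy, scipy, OpenCV 4.12 (cv2) and the standard library are available. Lean on these libraries where they do the work, as an engineer would, in place of code of your own. Each camera call takes 0.05 s, during which the arm holds its last target. There are 200 camera calls.

## Working session

There is one attempt and no reset: what is moved stays moved. The work goes in short steps, each a Python script; the robot and the scene stay as the last script left them, time stands still between calls to the robot, and variables do not carry over. Pictures are saved under pics/ and viewed, at most 14 in all, crops included, and the job is handed in when it is done.

```bash
ls; mkdir -p pics; python3 - <<'E'
from cell import manip,cams
import cv2,numpy as np
for n in("scene","top"):
    c=cams.capture(n); cv2.imwrite(f"pics/{n}0.png",c["image"]); np.savez(f"{n}0.npz",**c)
    print(n,c["position"],c["orientation"],c["intrinsics"])
s=manip.state();print(s["clock"],s["tool_pos"],s["tcp_rot"])
E
```

```text
pics
scene [ 1.22593773 -0.12609479  0.79329694] [-1.92519358 -1.5921676   0.64007619] [[482.48678951   0.         321.58109179]
 [  0.         482.48678951 194.68132734]
 [  0.           0.           1.        ]]
top [ 4.95051476e-01 -2.69665518e-04  9.91850568e-01] [-2.20550047  2.17198053 -0.07293984] [[381.23595818   0.         317.70203111]
 [  0.         381.23595818 199.40072376]
 [  0.           0.           1.        ]]
0.1 [0.20684455 0.64181186 0.21698511] [-0.48770849 -3.10310246  0.003146  ]
```

View pics/top0.png

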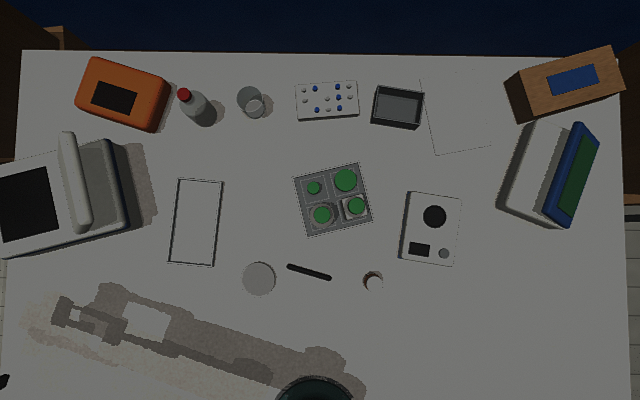

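View pics/scene0.png

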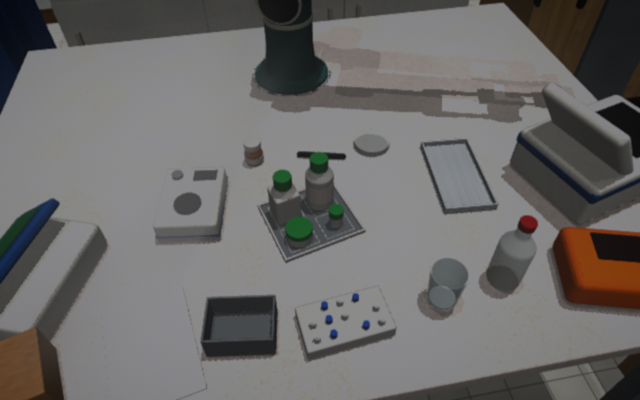

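Top view: board centred at about (333,199), with caps at round (322,215), square (356,205), vial (314,187) and jar (345,180). Tray is about (196,222) and the mixer cup about (434,216). Next I'll rectify each to its own height plane and measure.

```bash
cat > h.py <<'E'
import numpy as np,cv2
from scipy.spatial.transform import Rotation as R
def load(n): return dict(np.load(n))
def rot(c):
    return R.from_rotvec(c["orientation"]).as_matrix()
def plane(c,uv,z):
    d=rot(c)@np.linalg.inv(c["intrinsics"])@np.array([uv[0],uv[1],1.])
    p=np.array(c["position"]); return p+d*(z-p[2])/d[2]
def cloud(c):
    v,u=np.mgrid[:400,:640]; z=c["z_map"]
    P=np.stack([u*z,v*z,z],-1)@np.linalg.inv(c["intrinsics"]).T
    # intrinsics inverse needs homogeneous pixel scaled by depth
    return P@rot(c).T+c["position"]
def ortho(c,z,x0,y0,size,s=2000):
    """image: rows = decreasing x, cols = decreasing y, s px/m, centred x0,y0"""
    n=int(size*s); H=c["intrinsics"]@rot(c).T
    A=np.array([[0,-1/s,x0+n/2/s],[-1/s,0,y0+n/2/s],[0,0,z]])
    p=np.array(c["position"]); A[:,2]-=p
    M=H@A
    return cv2.warpPerspective(c["image"],M,(n,n),flags=cv2.INTER_CUBIC|cv2.WARP_INVERSE_MAP)
E
python3 - <<'E'
from h import *
for n in("top0.npz","scene0.npz"):
    c=load(n); P=cloud(c); im=c["image"].astype(int)
    g=((im[...,1]>im[...,2]*1.5+10)&(im[...,1]>im[...,0]*1.3)).astype(np.uint8)
    k,l,st,ce=cv2.connectedComponentsWithStats(g)
    for i in range(1,k):
        if st[i,4]<40: continue
        q=P[(l==i)&(c["z_map"]>0)]
        if not len(q): continue
        h=np.percentile(q[:,2],70); t=q[abs(q[:,2]-h)<.006]
        if abs(h)>.2 or abs(q[:,1].mean())>.3: continue
        print(n,ce[i].round(1),st[i,4],"h",h.round(4),"mean",t.mean(0).round(4),"mid",((t.max(0)+t.min(0))/2).round(4),"ext",np.ptp(t,0).round(3))
c=load("top0.npz")
print([plane(c,uv,z).round(3) for uv,z in(((333,199),.009),((196,222),.018),((434,216),.06))])
ims=[]
for uv,z in(((333,199),.009),((196,222),.018),((434,216),.056)):
    p=plane(c,uv,z).round(2); print("centre",p)
    ims.append(ortho(c,z,p[0],p[1],.26,1500))
cv2.imwrite("pics/o.png",cv2.resize(np.clip(np.hstack(ims[:2]).astype(float)*1.6,0,255).astype(np.uint8),None,fx=1,fy=1))
cv2.imwrite("pics/m.png",np.clip(ims[2].astype(float)*1.6,0,255).astype(np.uint8))
E
```

```text
top0.npz [345.2 179.6] 372 h 0.0385 mean [ 0.6083 -0.0691  0.0376] mid [ 0.609  -0.069   0.0378] ext [0.054 0.051 0.009]
top0.npz [312.9 187.3] 112 h 0.0507 mean [0.5864 0.0115 0.0498] mid [0.5863 0.0123 0.0492] ext [0.028 0.027 0.008]
top0.npz [356.  205.5] 202 h 0.1206 mean [ 0.5394 -0.0888  0.1198] mid [ 0.5396 -0.0889  0.1198] ext [0.035 0.037 0.007]
top0.npz [321.6 214.5] 209 h 0.1349 mean [ 0.5173 -0.01    0.134 ] mid [ 0.5174 -0.01    0.1335] ext [0.034 0.034 0.008]
scene0.npz [318.4 158.2] 184 h 0.1344 mean [ 0.5217 -0.0101  0.1337] mid [ 0.5214 -0.0093  0.1329] ext [0.038 0.036 0.007]
scene0.npz [281.7 176.6] 188 h 0.1206 mean [ 0.5447 -0.0885  0.1197] mid [ 0.5433 -0.0886  0.1198] ext [0.037 0.034 0.008]
scene0.npz [335.6 209.6] 137 h 0.0506 mean [0.5905 0.0116 0.0498] mid [0.5888 0.0115 0.0495] ext [0.03  0.028 0.008]
scene0.npz [298.5 227.6] 474 h 0.0386 mean [ 0.6128 -0.0693  0.0378] mid [ 0.6113 -0.0693  0.0375] ext [0.055 0.053 0.009]
[array([ 0.561, -0.041,  0.009]), array([0.496, 0.308, 0.018]), array([ 0.52 , -0.286,  0.06 ])]
centre [ 0.56 -0.04  0.01]
centre [0.5  0.31 0.02]
centre [ 0.52 -0.29  0.06]
```

View pics/o.png

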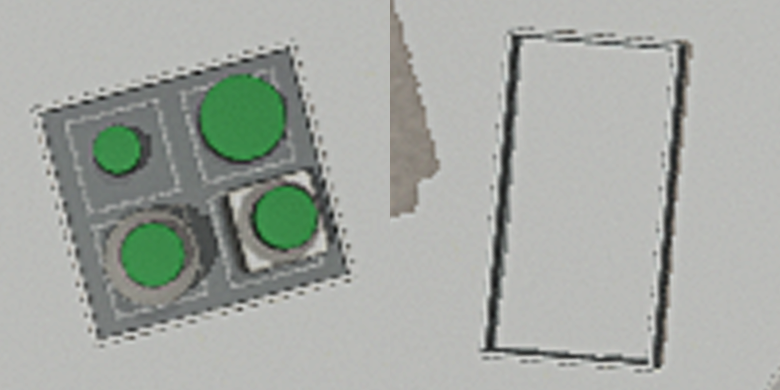

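View pics/m.png

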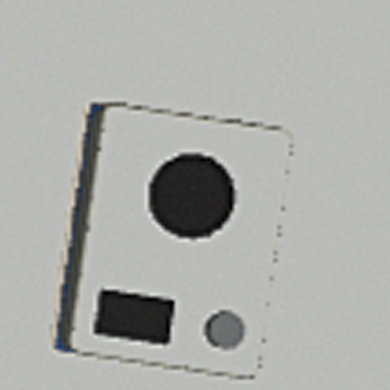

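The ortho views give:
- **Rack:** about (0.562, -0.040), yaw 14.2°. The predicted bottle places agree with the measured caps to about 3 mm.
- **Tray:** about (0.498, 0.309), yaw -5.3°.
- **Cup:** black disc about (192,196), so about (0.519, -0.286).

The two cameras differ by about 4 mm in x, so I'll refine with the wrist camera.

```bash
cat >> h.py <<'E'
def down(yaw):
    y=np.array([np.cos(yaw),np.sin(yaw),0]); z=np.array([0,0,-1.]); return R.from_matrix(np.stack([np.cross(y,z),y,z],1)).as_rotvec()
def wrist(manip,cams,name):
    s=manip.state(); c=cams.capture("wrist")
    T=np.eye(4);T[:3,:3]=R.from_rotvec(s["tcp_rot"]).as_matrix();T[:3,3]=s["tool_pos"]
    T=T@c.pop("T_tool_cam"); c["position"]=T[:3,3];c["orientation"]=R.from_matrix(T[:3,:3]).as_rotvec()
    np.savez(name+".npz",**c); return c
YR=np.deg2rad(14.2); YT=np.deg2rad(-5.3)
E
python3 - <<'E'
from h import *
from cell import manip,cams
manip.move_pose([.50,-.04,.36],down(YR)); manip.dwell(.3)
a=wrist(manip,cams,"w_rack")
manip.move_linear([.48,-.24,.34],.3); manip.dwell(.3)
b=wrist(manip,cams,"w_mix")
print(manip.state()["clock"],a["position"],b["position"],a["orientation"])
cv2.imwrite("pics/w1.png",np.clip(1.5*a["image"].astype(float),0,255).astype(np.uint8))
cv2.imwrite("pics/w2.png",np.clip(1.5*b["image"].astype(float),0,255).astype(np.uint8))
for c in(a,b):
    P=cloud(c);im=c["image"].astype(int)
    g=((im[...,1]>im[...,2]*1.5+10)&(im[...,1]>im[...,0]*1.3)).astype(np.uint8)
    k,l,st,ce=cv2.connectedComponentsWithStats(g)
    for i in range(1,k):
        q=P[(l==i)&(c["z_map"]>0)]
        if st[i,4]<300 or not len(q): continue
        h=np.percentile(q[:,2],80); t=q[abs(q[:,2]-h)<.005]
        print(ce[i].round(),st[i,4],"h",h.round(4),"mean",t.mean(0).round(4),"mid",((t.max(0)+t.min(0))/2).round(4),"ext",np.ptp(t,0).round(3))
E
```

```text
4.2917 [0.48030342 0.03886916 0.52486008] [ 0.46037883 -0.16026464  0.50530015] [2.80248068 0.35101645 0.0544309 ]
[335. 147.] 505 h 0.1332 mean [ 0.5182 -0.0102  0.1325] mid [ 0.5183 -0.0102  0.133 ] ext [0.034 0.034 0.005]
[372. 181.] 514 h 0.0373 mean [ 0.6072 -0.0643  0.0365] mid [ 0.609  -0.0676  0.0364] ext [0.052 0.05  0.006]
[414.  65.] 1845 h 0.1182 mean [ 0.5407 -0.0901  0.1182] mid [ 0.5411 -0.0903  0.1181] ext [0.037 0.035 0.005]
```

View pics/w1.png

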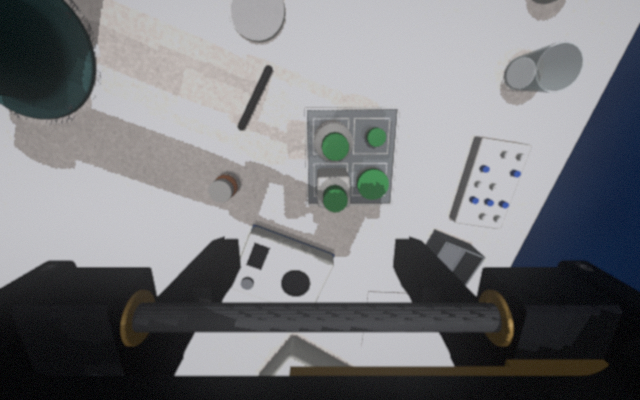

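View pics/w2.png

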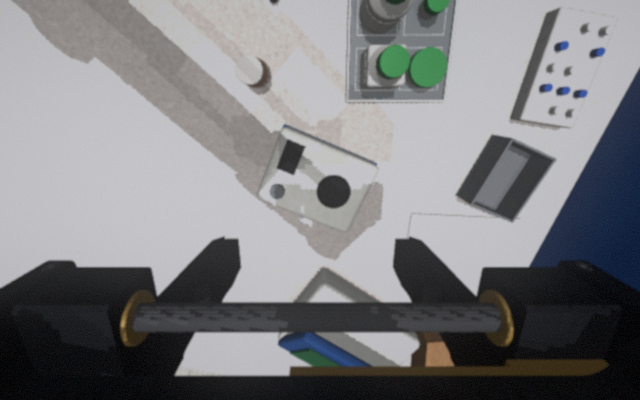

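The wrist view agrees with the top camera: round (0.518,-0.010), square (0.541,-0.090). In w2 the cup disc is at (334,191) and in the scene view at (187,203). I'll check the cup, then move the bottles.

```bash
cat >> h.py <<'E'
ROUND=np.array([.5188,-.0102]);SQ=np.array([.5412,-.0893]);ZT=.27
def tray(dx):
    return np.array([.499,.309])+dx*np.array([np.cos(YT),np.sin(YT)])
def go(manip,xy,z,yaw,rate=.2): manip.move_linear([*xy,z],rate,down(yaw))
def carry(manip,a,ya,b,yb,z,zb,zt=ZT,force=25):
    go(manip,a,zt,ya,.3); manip.set_gripper(.06); go(manip,a,z,ya,.15)
    manip.set_gripper(.0,force); s=manip.state(); print("grip",s["gripper_width"],s["grasp_force"],s["tool_pos"])
    if s["gripper_width"]<.025: raise SystemExit("missed")
    go(manip,a,z+.03,ya,.08); go(manip,a,zt,ya,.2)
    go(manip,b,zt,yb,.2); print("held",manip.state()["gripper_width"]); go(manip,b,zb+.03,yb,.2); go(manip,b,zb,yb,.05)
    s=manip.state(); print("down",s["contact_force"],s["tool_pos"])
    manip.set_gripper(.06); go(manip,b,zt,yb,.25); print(manip.state()["clock"])
E
python3 - <<'E'
from h import *
from cell import manip,cams
for n,uv in(("w_mix",(334,191)),("scene0",(187,203)),("top0",(434,216))): print(n,plane(load(n+".npz"),uv,.062))
carry(manip,ROUND,YR,tray(.048),YT,.109,.1095)
c=cams.capture("scene");cv2.imwrite("pics/s1.png",c["image"])
E
```

```text
w_mix [ 0.52119526 -0.28480974  0.062     ]
scene0 [ 0.52473345 -0.28542709  0.062     ]
top0 [ 0.51970416 -0.28519031  0.062     ]
grip 0.03639867916256605 25.001963675022125 [ 0.5191307  -0.01028546  0.10956871]
held 0.03616003570111674
down [-3.52181849 -0.47983075  2.5233135 ] [0.54607699 0.30457869 0.10949183]
13.4833
```

View pics/s1.png

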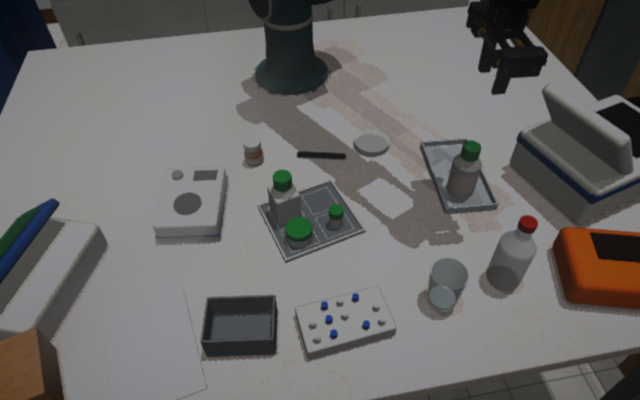

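The round bottle stands upright in the tray at (463,175). Square bottle next, then the vial.

```bash
python3 - <<'E'
from h import *
from cell import manip,cams
carry(manip,SQ,YR,tray(-.048),YT,.095,.0955)
manip.move_linear([.50,.04,.30],.3,down(YR)); manip.dwell(.2)
c=wrist(manip,cams,"w3"); cv2.imwrite("pics/w3.png",np.clip(1.5*c["image"].astype(float),0,255).astype(np.uint8))
t=cams.capture("top"); np.savez("top1.npz",**t)
for c in(c,t):
    P=cloud(c);im=c["image"].astype(int)
    g=((im[...,1]>im[...,2]*1.5+10)&(im[...,1]>im[...,0]*1.3)).astype(np.uint8)
    k,l,st,ce=cv2.connectedComponentsWithStats(g)
    for i in range(1,k):
        q=P[(l==i)&(c["z_map"]>0)]
        if st[i,4]<80 or not len(q): continue
        h=np.percentile(q[:,2],80); t=q[abs(q[:,2]-h)<.005]
        print(ce[i].round(),st[i,4],"h",h.round(4),"mean",t.mean(0).round(4),"mid",((t.max(0)+t.min(0))/2).round(4),"ext",np.ptp(t,0).round(3))
print(manip.state()["clock"])
E
```

```text
grip 0.03663344888865897 25.00081568956375 [ 0.54152944 -0.08938731  0.09559423]
held 0.03652534238258001
down [-2.81967962 -0.72217112  3.75027098] [0.45041499 0.31329    0.09541   ]
23.6417
[369. 193.] 94 h 0.0492 mean [0.588  0.013  0.0486] mid [0.5871 0.0128 0.0486] ext [0.022 0.025 0.005]
[363. 238.] 574 h 0.0373 mean [ 0.6065 -0.0673  0.0367] mid [ 0.6084 -0.0685  0.0361] ext [0.049 0.052 0.006]
[578. 176.] 1247 h 0.1231 mean [ 0.6239 -0.5879  0.1233] mid [ 0.6231 -0.5878  0.1231] ext [0.169 0.072 0.01 ]
[347. 179.] 307 h 0.0392 mean [ 0.6104 -0.0728  0.0377] mid [ 0.609  -0.0703  0.0379] ext [0.054 0.048 0.008]
[182. 200.] 184 h 0.1349 mean [0.5444 0.3052 0.1337] mid [0.5442 0.3054 0.134 ] ext [0.034 0.031 0.007]
[179. 243.] 212 h 0.1211 mean [0.449  0.3123 0.1197] mid [0.449  0.3129 0.1202] ext [0.034 0.037 0.008]
25.025
```

View pics/w3.png

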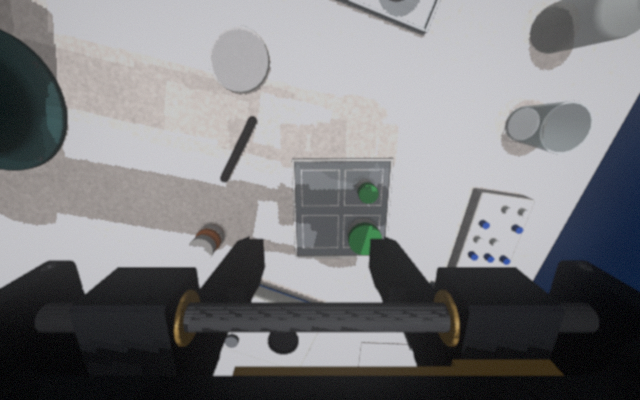

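Both bottles stand in the tray. The vial shows at (369,193) in w3, which gives (0.588, 0.012).

```bash
python3 - <<'E'
from h import *
from cell import manip,cams
carry(manip,np.array([.588,.012]),YR,np.array([.521,-.285]),-.15,.0215,.074,zt=.20,force=12)
manip.move_linear([.50,-.10,.27],.3,down(YR)); manip.dwell(.2)
t=cams.capture("top"); np.savez("top2.npz",**t); s=cams.capture("scene")
a=s["image"][140:260,140:300]; o=ortho(t,.1,.52,-.285,.12,3000)
cv2.imwrite("pics/v.png",np.hstack([cv2.resize(a,(480,360)),cv2.resize(o,(360,360))])[:, :800])
P=cloud(t);im=t["image"].astype(int)
g=(im[...,1]>im[...,2]*1.5+10)&(im[...,1]>im[...,0]*1.3)&(abs(P[...,1]+.285)<.03)&(abs(P[...,0]-.52)<.04)
print(np.median(P[g],0),P[g][:,2].max())
E
```

```text
grip 0.03015749431899447 12.000312209129333 [0.58829201 0.01198985 0.02182461]
held 0.03021918926656429
down [-1.66899265  0.69507422  0.98307405] [ 0.52061226 -0.28483736  0.07370828]
33.4667
  return _methods._mean(a, axis=axis, dtype=dtype,
  ret = um.true_divide(
Traceback (most recent call last):
ValueError: zero-size array to reduction operation maximum which has no identity
```

View pics/v.png

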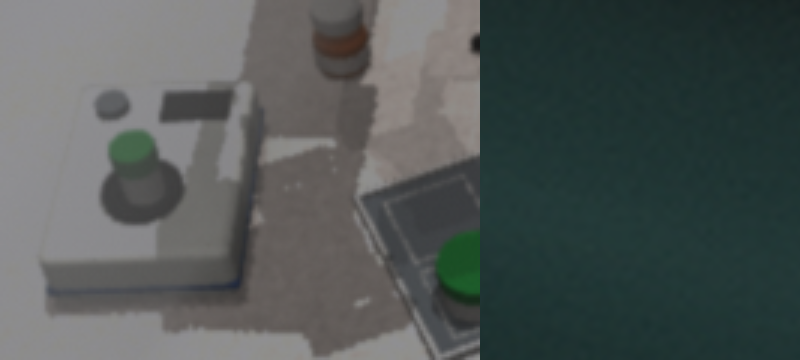

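The vial stands upright in the middle of the cup, at crop position (135,170). Now I'll return the bottles.

```bash
python3 - <<'E'
from h import *
from cell import manip,cams
carry(manip,tray(.048),YT,ROUND,YR,.1093,.1097)
carry(manip,tray(-.048),YT,SQ,YR,.0953,.0957)
manip.move_pose([.207,.642,.25],down(1.25)); manip.dwell(.5)
c=load("top0.npz");t=cams.capture("top"); s=cams.capture("scene")
for c in(c,t):
    P=cloud(c);im=c["image"].astype(int)
    g=((im[...,1]>im[...,2]*1.5+10)&(im[...,1]>im[...,0]*1.3)).astype(np.uint8)
    k,l,st,ce=cv2.connectedComponentsWithStats(g)
    for i in range(1,k):
        q=P[(l==i)&(c["z_map"]>0)]
        if not 80<st[i,4]<500 or not len(q): continue
        h=np.percentile(q[:,2],80); t2=q[abs(q[:,2]-h)<.005]
        print(ce[i].round(1),"mid",((t2.max(0)+t2.min(0))/2).round(4),"mean",t2.mean(0).round(4))
print(manip.state()["clock"])
o=[ortho(x,.009,.56,-.04,.2,2000) for x in(load("top0.npz"),t)]
cv2.imwrite("pics/f.png",np.hstack(o)); cv2.imwrite("pics/fs.png",s["image"])
E
```

```text
grip 0.03640991157544634 25.009501576423645 [0.5470421  0.30480509 0.11000183]
held 0.036064469766350124
down [-3.36202977 -0.09760003  4.04381419] [ 0.51838608 -0.01039355  0.10990047]
43.95
grip 0.036494723558006335 25.006892681121826 [0.45135999 0.31369428 0.09586021]
held 0.03646439879120401
down [-3.7669263   0.47081639  3.15363005] [ 0.54052887 -0.08932849  0.09578474]
53.8417
[345.2 179.6] mid [ 0.609  -0.069   0.0383] mean [ 0.6082 -0.069   0.0377]
[312.9 187.3] mid [0.5863 0.0123 0.0497] mean [0.5864 0.0116 0.0498]
[356.  205.5] mid [ 0.5396 -0.0889  0.1199] mean [ 0.5394 -0.0888  0.1198]
[321.6 214.5] mid [ 0.5174 -0.01    0.134 ] mean [ 0.5172 -0.01    0.134 ]
[345.2 179.6] mid [ 0.6089 -0.069   0.0388] mean [ 0.6084 -0.0691  0.0378]
[356.4 206.4] mid [ 0.5373 -0.0901  0.1204] mean [ 0.5375 -0.0897  0.1198]
[322.1 215.5] mid [ 0.5151 -0.0112  0.1348] mean [ 0.515  -0.0113  0.1339]
[439.1 215.9] mid [ 0.5189 -0.2847  0.1026] mean [ 0.519  -0.2847  0.102 ]
57.275
```

View pics/f.png

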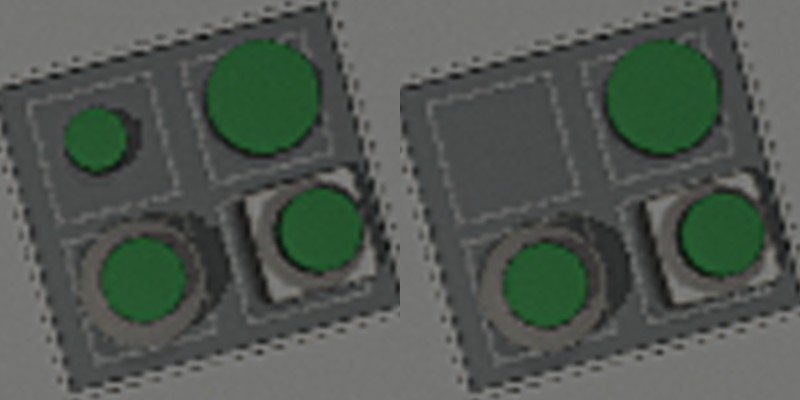

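View pics/fs.png

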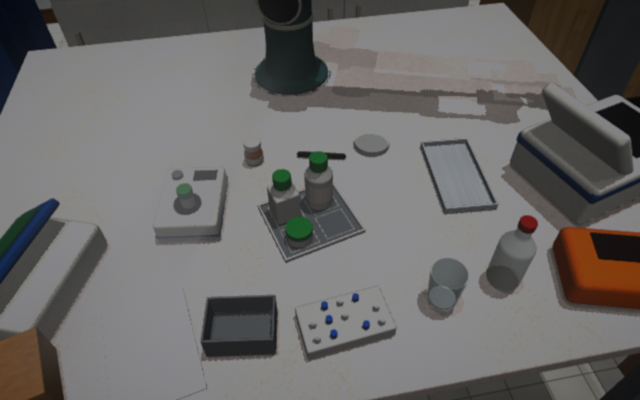

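Both bottles are back upright within about 2.5 mm of where they started. The jar has not moved, the vial is centred in the cup, and the arm is clear.

```bash
python3 -c "
from cell import order
print(order.close_job())"
```

```text
the job is handed in; nothing more can be done
None
```

The job is handed in: the vial stands in the mixer's cup, both bottles are back on their own places on the board within about 2.5 mm of where they started, the wide jar was not moved, and it took about 57 s of the 128 s allowed.

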